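Inspect a spares canister and fill it with chain rollers

ROBOT

A 7-joint arm with a two-finger parallel gripper is mounted at the origin on the work surface. World frame = base frame: x ahead of the robot, y to its left, z up, the work surface at z = 0. Lengths are in m, angles in degrees, forces in N, time in s.
With the tool pointing down it reaches from about 0.4 to 0.875 m from the base axis. Payload 4.4 kg.
Tool frame: the origin (TCP) lies midway between the tips of the shut fingers; the grasp point (between the pads) lies 19 mm behind it (arm.grasp_offset is the distance from the TCP to the grasp point, in m); z points along the fingers, y is the line along which they close (so a half turn about z gives the same grasp; the last joint's range is limited). The gripper opens to 85 mm and grips with 20 to 120 N. Pads are 22 mm wide; open, the fingers measure 114 mm over their backs; the gripper's body (76 mm by 85 mm) begins 54 mm behind the grasp point. The pads swing forward as they close: fully open they stand 13 mm farther back than shut.
Start: joints at [-69.374, 36.005, 2.206, 86.941, -1.547, 57.084, -1.146], TCP at [0.268, 0.592, 0.231] pointing down, gripper open.
Joint ranges: [-175.42, 175.42], [-21.48, 121.26], [-71.46, 75.88], [10.55, 141.38], [-63.04, 243.04], [13.31, 113.54], [-168.57, 168.57]. Speed limits (degrees/s): [147.25, 147.25, 180, 180, 180, 180, 180].

INTERFACE

Orientations are given as a 3x3 rotation matrix whose columns are the frame's x, y, z axes.
In Python, from plant import arm gives the robot as it stands. Calls block until the motion is done:
- arm.reach(position, orientation): joint-space move of the TCP to a pose.
- arm.move_straight(position, speed=0.15, rot=None): straight line of the TCP; rot=None keeps the orientation; speed is the mean speed in m/s.
- arm.goto_joints(angles): joint-space move.
- arm.gripper_open() and arm.clamp(squeeze=None): open the fingers fully, or close them until they stop; squeeze is the grip in N (None keeps the last).
- arm.wait(seconds).
- arm.ik(position, orientation): joint angles nearest the present ones, or None.
- arm.get_obs(): the state.
- arm.read_camera(name): name is "scene" or "top" or "wrist"; returns a dict with "frame" (480x640x3 uint8, red, green, blue), "depth" (480x640 float32, m along the optical axis (not along the pixel's ray), 0 where there is no reading), "camera_matrix" (3x3 intrinsics, pixels), "xyz" and "orientation" of the camera in the world; the wrist camera has in their place "hand_eye" (4x4, takes a point from camera to tool coordinates, whose origin is the TCP and whose axes are the flange's). Camera axes: x right, y up, looking along -z (the intrinsics and any distortion apply to the point x, -y, -z); pixel columns grow to the right and rows downward; lengths in m; the calibration is good to about 2 mm. The wrist camera is an equidistant fisheye: a pixel r from the principal point sees the ray r / f radians off the axis. A picture is of the moment at which its call begins: read the wrist's pose just before it.
A pose or a line that the arm cannot do raises arm.MotionError and nothing moves.
- arm.job_done(): hands the job in; it is judged then, once.
Trained networks look in the newest picture that a camera, given by its name, has taken for a name from the list of things; names that differ only in an ending like _2 or _b are one class to them, and where a whole thing is asked for, a point or a joint stands for the part that bears it (a point fixed in the world has none). Each returns a list of dicts, best first, with "confidence" (0 to 1); they miss things now and then, are a little off and sometimes report something else, mostly with a low value. They report only what shows in the picture. A call takes as long as a camera call. They do not tell look-alikes from the thing itself.
- arm.boxes_of(camera, target): "centre" ([x, y, z] in m, in world coordinates, good to about 4 mm: the middle of the surface that is visible of it).
The state is a dict: "time": time; "q": joint angles; "qd": joint speeds; "joint_efforts": joint torques, N m; "tcp_pos": TCP position; "ee_rot": TCP orientation; "contact_force": force on the tool from outside, world axes, zero at the start; "torque": the same for the moment, N m; "width": opening from 0.0 (shut) to 1.0 (fully open); "grasp_force": force on a finger pad.
Only numpy, scipy, OpenCV 4.12 (cv2) and the standard library are available. Lean on these libraries where they do the work, as an engineer would, in place of code of your own. Each camera call takes 0.05 s, during which the arm holds its last target. There are 200 camera calls.

TASK

Take the square canister from its board and show its four sides to the inspection camera, the one-rivet side first, then two, three and four: hold each upright and square in front of the lens, its rivets centred about 50 mm away, for a second. Stand it in the middle of the rubber pad, swing the funnel in over it as far as it goes, and pour all the rollers from the scoops through the funnel into it. Finally swing the funnel well aside again (at least 60 degrees), stand the full canister back on its plywood board and leave the scoops standing on their mat, never tipping the canister over or disturbing the wrench, bin or carton.

Things in the scene. Friction and masses are not known exactly. Their poses are not given: they have to be found in the camera images.
- canister: Loose open-topped square aluminium canister, 66 x 66 x 100 mm tall, walls 4 mm, 0.2 kg. Origin: centre of underside, z up. Its sides carry one (side facing its -x), two (-y), three (+x), four (+y) black rivets in a level row 40 mm above the underside: anticlockwise seen from above. Black strip on the rim over the one-rivet side. Grip from above across two sides, within 40 mm of the rim.
- lens (a point): Fixed inspection camera: grey 60 mm housing on a post, 130 mm tall, steel foot 100 mm square. This point: centre of the lens front (black tube 44 mm across), 100 mm above the bench; the lens looks level along this frame's -x (roughly to the robot), z up. To show a side, hold its rivets' middle some 50 mm before the lens at lens height (canister's underside 60 mm above the bench).
- pad (a point): Fixed filling station: green foot plate (100 mm wide) with a square black rubber pad, 80 mm. This point: centre of the pad's top, 8 mm above the bench, where the canister has to stand; z up, +x points (away from the robot) to the round post, 174 mm tall, 120 mm from this point: the upright pivot of the funnel arm.
- funnel (a joint): Angle of the funnel's swing arm about the station's post, rad. 0 = end stop, funnel over the pad; grows to 1.75 as it swings aside, anticlockwise from above (to the robot's right). Stays where left (friction 0.15 N m). Steel funnel: mouth 120 mm across, 170 mm above the bench; outlet 46 mm inside, 114 mm above the bench, 6 mm above the rim of a canister on the pad.
- mouth (a point): Centre of the funnel's mouth (moves with the arm), 120 mm from the pivot, 170 mm above the bench.
- pin (a point): Grip point on the black upright handle pin, 14 mm diameter, at the arm's free end beyond the funnel, 195 mm from the pivot. 200 mm above the bench, 15 mm under the pin's top. 8 mm clear of the funnel's rim. It may turn in the fingers while led round the pivot.
- board: Fixed plywood board on the robot's left, 160 x 160 mm, 8 mm thick, on which the canister starts and has to end. Origin: centre of its underside.
- mat: Fixed black rubber mat on the robot's right, 270 x 380 mm, 3 mm thick, on which the three scoops stand. Origin: centre of its underside.
- side1 (a point): Middle of the rivet row on the canister's side with one rivet (-x), on its surface: 33 mm from the axis, 40 mm above the underside. Axes as the canister's.
- side2 (a point): Middle of the rivet row on the canister's side with two rivets (-y), on its surface: 33 mm from the axis, 40 mm above the underside. Axes as the canister's.
- side3 (a point): Middle of the rivet row on the canister's side with three rivets (+x), on its surface: 33 mm from the axis, 40 mm above the underside. Axes as the canister's.
- side4 (a point): Middle of the rivet row on the canister's side with four rivets (+y), on its surface: 33 mm from the axis, 40 mm above the underside. Axes as the canister's.
- scoop_a: Loose steel parts scoop, 0.22 kg. Pan 100 mm long (x), 60 wide, walls 32 high on three sides; the nose, at -x, is open, with a low 8 degree ramp 16 mm long. Wooden handle 18 x 18 mm from x = 50 to 125 mm, axis 26 mm up; grip it at x = 82. Origin: centre of the pan's underside, z up. Rollers slide out when it is tipped nose down about 50 degrees. 0 to 2 rollers.
- scoop_b: Loose steel parts scoop, 0.22 kg. Pan 100 mm long (x), 60 wide, walls 32 high on three sides; the nose, at -x, is open, with a low 8 degree ramp 16 mm long. Wooden handle 18 x 18 mm from x = 50 to 125 mm, axis 26 mm up; grip it at x = 82. Origin: centre of the pan's underside, z up. Rollers slide out when it is tipped nose down about 50 degrees. 0 to 2 rollers.
- scoop_c: Loose steel parts scoop, 0.22 kg. Pan 100 mm long (x), 60 wide, walls 32 high on three sides; the nose, at -x, is open, with a low 8 degree ramp 16 mm long. Wooden handle 18 x 18 mm from x = 50 to 125 mm, axis 26 mm up; grip it at x = 82. Origin: centre of the pan's underside, z up. Rollers slide out when it is tipped nose down about 50 degrees. 0 to 2 rollers.
- roller0: Loose dark steel chain roller, solid cylinder 18 mm diameter, 18 mm long, 35 g. Origin: its centre; z is its axis. Starts upright in scoop_a, or is absent (None).
- roller1: Loose dark steel chain roller, solid cylinder 18 mm diameter, 18 mm long, 35 g. Origin: its centre; z is its axis. Starts upright in scoop_a, or is absent (None).
- roller2: Loose dark steel chain roller, solid cylinder 18 mm diameter, 18 mm long, 35 g. Origin: its centre; z is its axis. Starts upright in scoop_b, or is absent (None).
- roller3: Loose dark steel chain roller, solid cylinder 18 mm diameter, 18 mm long, 35 g. Origin: its centre; z is its axis. Starts upright in scoop_b, or is absent (None).
- roller4: Loose dark steel chain roller, solid cylinder 18 mm diameter, 18 mm long, 35 g. Origin: its centre; z is its axis. Starts upright in scoop_c, or is absent (None).
- roller5: Loose dark steel chain roller, solid cylinder 18 mm diameter, 18 mm long, 35 g. Origin: its centre; z is its axis. Starts upright in scoop_c, or is absent (None).
- wrench: Loose wrench 180 mm long lying on the bench to the far left; bystander, leave alone.
- parts_bin: Loose grey parts bin, 100 x 160 x 70 mm, bystander, leave alone. Origin: centre of its underside.
- carton: Loose cardboard carton, 80 x 120 x 50 mm, bystander, leave alone. Origin: centre of its underside.
Mind the look-alikes: they are no part of the job. Leave any pink, purple or turquoise look-alike of the scoop_c alone.

How it is judged (in metres and radians):
On the way, in this order (a step that is already met when the one before it is completed fails the run):
1. the side with one rivet is shown square to the lens, centred, about 50 mm before it (x of side1 in the frame of lens between -0.085 and -0.02 m and y of side1 in the frame of lens between -0.02 and 0.02 m and z of side1 in the frame of lens between -0.02 and 0.02 m and x of canister in the frame of lens below -0.045 m and angle between the x axis of canister and the x axis of lens, either way round below 0.35 rad and angle between canister's own z axis and vertical below 0.3 rad), for 0.5 s.
2. the side with two rivets is shown square to the lens, centred, about 50 mm before it (x of side2 in the frame of lens between -0.085 and -0.02 m and y of side2 in the frame of lens between -0.02 and 0.02 m and z of side2 in the frame of lens between -0.02 and 0.02 m and x of canister in the frame of lens below -0.045 m and angle between the y axis of canister and the x axis of lens, either way round below 0.35 rad and angle between canister's own z axis and vertical below 0.3 rad), for 0.5 s.
3. the side with three rivets is shown square to the lens, centred, about 50 mm before it (x of side3 in the frame of lens between -0.085 and -0.02 m and y of side3 in the frame of lens between -0.02 and 0.02 m and z of side3 in the frame of lens between -0.02 and 0.02 m and x of canister in the frame of lens below -0.045 m and angle between the x axis of canister and the x axis of lens, either way round below 0.35 rad and angle between canister's own z axis and vertical below 0.3 rad), for 0.5 s.
4. the side with four rivets is shown square to the lens, centred, about 50 mm before it (x of side4 in the frame of lens between -0.085 and -0.02 m and y of side4 in the frame of lens between -0.02 and 0.02 m and z of side4 in the frame of lens between -0.02 and 0.02 m and x of canister in the frame of lens below -0.045 m and angle between the y axis of canister and the x axis of lens, either way round below 0.35 rad and angle between canister's own z axis and vertical below 0.3 rad), for 0.5 s.
5. the canister stands released in the middle of the rubber pad, with the funnel swung in over it (horizontal distance between canister and pad below 0.012 m and height (world z) of canister between 0.004 and 0.014 m and angle between canister's own z axis and vertical below 0.1 rad and contact force between the fingers and canister below 0.2 N and value of joint funnel below 0.09 rad), for 0.2 s.
6. all rollers are in the canister while the funnel is still over it (x of roller0 in the frame of canister between -0.03 and 0.03 m and y of roller0 in the frame of canister between -0.03 and 0.03 m and z of roller0 in the frame of canister between 0 and 0.097 m and x of roller1 in the frame of canister between -0.03 and 0.03 m and y of roller1 in the frame of canister between -0.03 and 0.03 m and z of roller1 in the frame of canister between 0 and 0.097 m and x of roller2 in the frame of canister between -0.03 and 0.03 m and y of roller2 in the frame of canister between -0.03 and 0.03 m and z of roller2 in the frame of canister between 0 and 0.097 m and x of roller3 in the frame of canister between -0.03 and 0.03 m and y of roller3 in the frame of canister between -0.03 and 0.03 m and z of roller3 in the frame of canister between 0 and 0.097 m and x of roller4 in the frame of canister between -0.03 and 0.03 m and y of roller4 in the frame of canister between -0.03 and 0.03 m and z of roller4 in the frame of canister between 0 and 0.097 m and x of roller5 in the frame of canister between -0.03 and 0.03 m and y of roller5 in the frame of canister between -0.03 and 0.03 m and z of roller5 in the frame of canister between 0 and 0.097 m and value of joint funnel below 0.12 rad), for 0.3 s.
At the end, for the whole second after the job is handed in: The canister stands upright and released on the plywood board (within 60 mm of its centre along either edge), every roller is inside it, all three scoops stand level on the mat (their pan centres over it), and the funnel arm is at least 0.95 rad from the pad (x of canister in the frame of board between -0.06 and 0.06 m and y of canister in the frame of board between -0.06 and 0.06 m and z of canister in the frame of board between 0.004 and 0.014 m and angle between canister's own z axis and vertical below 0.1 rad and contact force between the fingers and canister below 0.2 N and linear speed of each of canister, scoop_a, scoop_b, scoop_c below 0.03 m/s and x of roller0 in the frame of canister between -0.03 and 0.03 m and y of roller0 in the frame of canister between -0.03 and 0.03 m and z of roller0 in the frame of canister between 0 and 0.097 m and x of roller1 in the frame of canister between -0.03 and 0.03 m and y of roller1 in the frame of canister between -0.03 and 0.03 m and z of roller1 in the frame of canister between 0 and 0.097 m and x of roller2 in the frame of canister between -0.03 and 0.03 m and y of roller2 in the frame of canister between -0.03 and 0.03 m and z of roller2 in the frame of canister between 0 and 0.097 m and x of roller3 in the frame of canister between -0.03 and 0.03 m and y of roller3 in the frame of canister between -0.03 and 0.03 m and z of roller3 in the frame of canister between 0 and 0.097 m and x of roller4 in the frame of canister between -0.03 and 0.03 m and y of roller4 in the frame of canister between -0.03 and 0.03 m and z of roller4 in the frame of canister between 0 and 0.097 m and x of roller5 in the frame of canister between -0.03 and 0.03 m and y of roller5 in the frame of canister between -0.03 and 0.03 m and z of roller5 in the frame of canister between 0 and 0.097 m and x of scoop_a in the frame of mat between -0.135 and 0.135 m and y of scoop_a in the frame of mat between -0.19 and 0.19 m and height (world z) of each of scoop_a, scoop_b, scoop_c below 0.012 m and angle between each of scoop_a, scoop_b, scoop_c's own z axis and vertical below 0.15 rad and x of scoop_b in the frame of mat between -0.135 and 0.135 m and y of scoop_b in the frame of mat between -0.19 and 0.19 m and x of scoop_c in the frame of mat between -0.135 and 0.135 m and y of scoop_c in the frame of mat between -0.19 and 0.19 m and value of joint funnel above 0.95 rad); the robot touches nothing.
It fails at once if the canister is tipped over (angle between canister's own z axis and vertical above 0.9 rad).
It fails at once if the wrench is disturbed (moved over 40 mm) (distance of wrench from where it was at the start of the episode above 0.04 m).
It fails at once if the parts_bin is disturbed (moved over 40 mm) (distance of parts_bin from where it was at the start of the episode above 0.04 m).
It fails at once if the carton is disturbed (moved over 40 mm) (distance of carton from where it was at the start of the episode above 0.04 m).
Of roller0, roller1, roller2, roller3, roller4, roller5 only 3 to 6 are there at a start; the rules pass over those that are not, and their reading is None.
At some moment in a run one of scoop_a, scoop_b, scoop_c may be knocked a few centimetres aside while the robot is not near it.
It also fails if it takes over 210 s, if anything falls off the work surface, if the arm or the gripper's body presses on something with over 40 N, if the wrist force passes 120 N, or if a joint passes its speed limit or range.

## Working session

There is one attempt and no reset: what is moved stays moved. The work goes in short steps, each a Python script; the robot and the scene stay as the last script left them, time stands still between calls to the robot, and variables do not carry over. Pictures are saved under pics/ and viewed, at most 14 in all, crops included, and the job is handed in when it is done.

```bash
ls; mkdir -p pics
cat > h.py <<'E'
import numpy as np, cv2
from plant import arm
def shot(cam, name=None):
    o=arm.get_obs(); c=arm.read_camera(cam); c['obs']=o
    if name: cv2.imwrite(f'pics/{name}.png', c['frame'][:,:,::-1])
    return c
def cloud(c):
    "world xyz for each pixel of a pinhole camera"
    K=c['camera_matrix']; d=c['depth']; v,u=np.mgrid[0:480,0:640]
    p=np.stack([(u-K[0,2])/K[0,0]*d,-(v-K[1,2])/K[1,1]*d,-d],-1)
    return p@np.array(c['orientation']).T+np.array(c['xyz'])
E
python3 - <<'E'
from h import *
for cam in ['scene','top']:
    c=shot(cam,cam+'0'); print(cam,np.round(c['xyz'],3),np.round(c['orientation'],2).tolist(),c['camera_matrix'].tolist() if hasattr(c['camera_matrix'],'tolist') else c['camera_matrix'],[k for k in c])
    np.savez('pics/'+cam+'0.npz',P=cloud(c),rgb=c['frame'])
    for t in ['canister','lens','pad','mouth','pin','board','mat','scoop_a','roller0','side1','wrench','parts_bin','carton','funnel']:
        try: print(t,[(np.round(b['centre'],3).tolist(),round(b['confidence'],2)) for b in arm.boxes_of(cam,t)])
        except Exception as e: print(t,'ERR',e)
print(arm.get_obs()['time'])
E
```

```text
pics
scene [ 1.026 -0.656  0.876] [[0.69, -0.48, 0.53], [0.72, 0.47, -0.51], [0.0, 0.74, 0.67]] [[454.19026758609004, 0.0, 316.3717658463587], [0.0, 454.19026758609004, 236.09185859076302], [0.0, 0.0, 1.0]] ['frame', 'depth', 'camera_matrix', 'xyz', 'orientation', 'obs']
canister [([0.457, 0.204, 0.072], 0.8)]
lens [([0.638, 0.303, 0.047], 0.61)]
pad [([0.633, -0.047, 0.134], 0.89)]
mouth [([0.63, -0.087, 0.155], 0.69)]
pin [([0.49, -0.298, 0.02], 0.39)]
board [([0.469, 0.213, 0.007], 0.63)]
mat [([0.51, -0.341, -0.004], 0.56)]
scoop_a [([0.457, -0.178, 0.026], 0.95), ([0.504, -0.609, 0.015], 0.93), ([0.48, -0.411, 0.022], 0.9), ([0.174, -0.306, 0.02], 0.88), ([0.49, -0.298, 0.019], 0.81), ([0.728, -0.417, 0.014], 0.61)]
roller0 [([0.458, -0.428, 0.025], 0.63), ([0.493, -0.286, 0.026], 0.4)]
side1 [([0.462, 0.202, 0.074], 0.68)]
wrench [([0.481, 0.414, 0.006], 0.47)]
parts_bin [([0.726, -0.224, 0.02], 0.92), ([0.628, -0.087, 0.155], 0.3)]
carton [([0.789, 0.083, 0.051], 0.68)]
funnel [([0.632, -0.087, 0.157], 0.89), ([0.455, -0.176, 0.027], 0.69), ([0.508, -0.341, -0.008], 0.47)]
top
[... 386 characters left out ...]
0.022, 0.01], 0.88)]
mouth [([0.635, -0.102, 0.161], 0.77)]
pin [([0.636, -0.1, 0.161], 0.73), ([0.446, 0.223, 0.053], 0.69)]
board [([0.419, 0.252, 0.006], 0.69)]
mat [([0.473, -0.312, 0.005], 0.71), ([0.636, -0.102, 0.161], 0.44)]
scoop_a [([0.449, -0.178, 0.007], 0.8), ([0.497, -0.615, 0.004], 0.75), ([0.486, -0.297, 0.007], 0.74), ([0.733, -0.416, 0.004], 0.71), ([0.472, -0.411, 0.008], 0.64), ([0.169, -0.311, 0.002], 0.55)]
roller0 []
side1 [([0.444, 0.224, 0.05], 0.88)]
wrench [([0.522, 0.413, 0.01], 0.74)]
parts_bin [([0.741, -0.24, 0.003], 0.85), ([0.45, -0.18, 0.007], 0.5)]
carton [([0.775, 0.105, 0.05], 0.8)]
funnel [([0.632, -0.104, 0.159], 0.92), ([0.445, 0.226, 0.051], 0.7)]
1.5
```

View pics/top0.png

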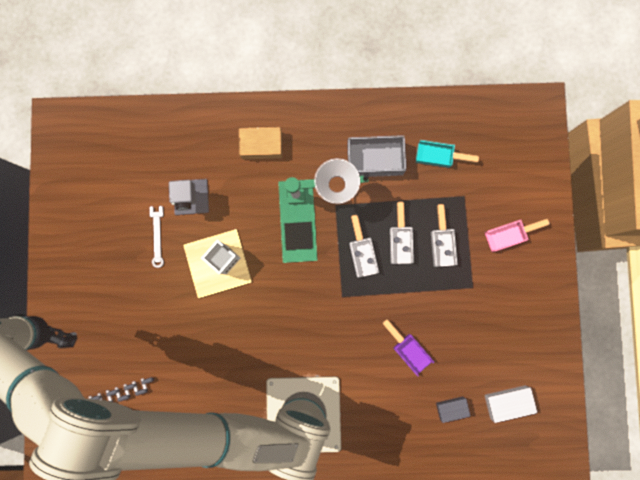

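View pics/scene0.png

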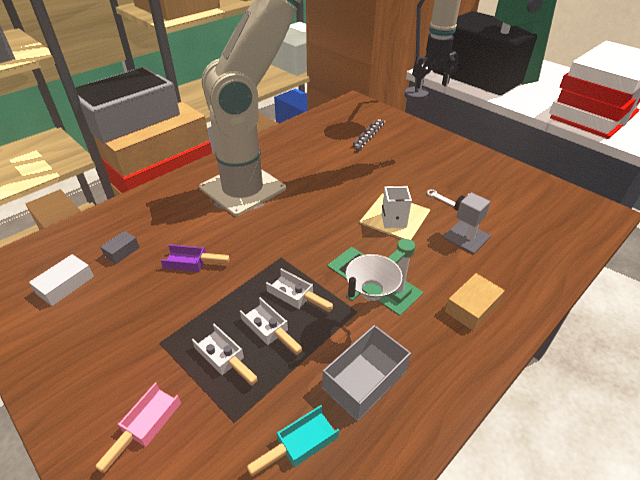

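The top view shows the canister on the board (220,257), the camera (188,196), the station pad (299,236) with its post (293,187), the funnel swung aside (337,182) and three steel scoops on the mat at (362,250), (401,240) and (444,243). The scene view shows rollers in all three scoops. The pink, purple and turquoise scoops are look-alikes. Next I'll measure more precisely.

Run:
```python
from h import *
T=np.load('pics/top0.npz'); S=np.load('pics/scene0.npz')
def rect(p):
    r=cv2.minAreaRect((p[:,:2]*1000).astype(np.float32)); return np.round(np.array(r[0])/1000,4),np.round(r[1],1),round(r[2],1),len(p),np.round(np.median(p[:,2]),4)
def sel(D,x0,x1,y0,y1,z0,z1,col=None):
    P=D['P'];m=(P[...,0]>x0)&(P[...,0]<x1)&(P[...,1]>y0)&(P[...,1]<y1)&(P[...,2]>z0)&(P[...,2]<z1)
    if col is not None:
        hsv=cv2.cvtColor(D['rgb'],cv2.COLOR_RGB2HSV).astype(int); m&=col(hsv)
    m=cv2.morphologyEx(m.astype(np.uint8),cv2.MORPH_OPEN,np.ones((2,2)))>0
    return P[m]
for n,D in (('top',T),('scene',S)):
    print(n)
    print('green foot',rect(sel(D,.5,.8,-.1,.08,.0,.012,lambda h:(h[...,0]>60)&(h[...,0]<90)&(h[...,1]>90))))
    print('pad',rect(sel(D,.55,.68,-.07,.03,.0,.014,lambda h:(h[...,2]<60))))
    print('post top',rect(sel(D,.6,.8,-.1,.08,.165,.20,lambda h:(h[...,0]>60)&(h[...,0]<90)&(h[...,1]>90))))
    print('funnel rim',rect(sel(D,.5,.75,-.2,0,.160,.18,lambda h:(h[...,1]<60))))
    print('pin',rect(sel(D,.5,.8,-.3,0,.185,.23)))
    print('can rim',rect(sel(D,.4,.5,.15,.3,.098,.118)))
    print('board',rect(sel(D,.3,.6,.1,.35,.0,.014,lambda h:(h[...,0]>15)&(h[...,0]<35)&(h[...,1]>60)&(h[...,2]>140))))
    print('cam housing',rect(sel(D,.5,.75,.2,.4,.115,.14)))
    print('cam foot',rect(sel(D,.5,.75,.2,.4,.0,.03,lambda h:(h[...,1]<60))))
    print('mat',rect(sel(D,.3,.75,-.55,-.05,-.01,.012,lambda h:(h[...,2]<60))))
    for c in ((.449,-.178),(.486,-.297),(.472,-.411)):
        a=sel(D,c[0]-.08,c[0]+.06,c[1]-.055,c[1]+.055,.022,.045,lambda h:(h[...,1]<60)&(h[...,2]>90))
        print('scoop pan',rect(a))
        a=sel(D,c[0]-.0,c[0]+.16,c[1]-.055,c[1]+.055,.018,.045,lambda h:(h[...,0]<30)&(h[...,1]>70)&(h[...,2]>130))
        print('handle',rect(a), a.mean(0) if len(a) else 0)
img=cv2.imread('pics/top0.png')
a=cv2.resize(img[230:290,180:260],(640,480),interpolation=cv2.INTER_CUBIC)
cv2.imwrite('pics/crop1.png',a)
```

```text
top
green foot (array([0.583 , 0.0042]), array([169.2,  95.8]), 1.7, 614, np.float64(0.0038))
pad (array([0., 0.]), array([0., 0.]), 0.0, 0, np.float64(nan))
post top (array([ 0.6301, -0.0088]), array([34. , 66.9]), 14.7, 170, np.float64(0.172))
funnel rim (array([ 0.5305, -0.0866]), array([119. , 368.9]), 75.1, 416, np.float64(0.1645))
pin (array([ 0.6539, -0.1983]), array([10.6, 51.5]), 60.0, 32, np.float64(0.2078))
can rim (array([0.4417, 0.2202]), array([64.6, 77.9]), 47.2, 146, np.float64(0.1022))
board (array([0.4265, 0.1178]), array([180.6, 428. ]), 0.2, 1147, np.float64(0.0067))
cam housing (array([0.508 , 0.1173]), array([542. ,  79.7]), 59.7, 539, np.float64(0.1273))
cam foot (array([0.4658, 0.1442]), array([528. , 140.1]), 47.0, 560, np.float64(0.0073))
mat (array([ 0.5059, -0.2878]), array([210.9, 334.9]), 6.5, 766, np.float64(0.0025))
scoop pan (array([ 0.4495, -0.1893]), array([76.2, 54.7]), 10.8, 52, np.float64(0.0215))
handle (array([ 0.4455, -0.1485]), array([ 43.4, 236.8]), 74.8, 163, np.float64(0.0361)) [ 0.52146082 -0.16870271  0.04277004]
scoop pan (array([ 0.437
[... 1205 characters left out ...]
)
mat (array([ 0.7857, -0.3789]), array([253.9, 687.4]), 61.2, 93, np.float64(0.0027))
scoop pan (array([ 0.4392, -0.1739]), array([99.3, 83.2]), 12.5, 360, np.float64(0.0278))
handle (array([ 0.7724, -0.384 ]), array([ 65.5, 740.2]), 48.0, 233, np.float64(0.0362)) [ 0.53535063 -0.17231744  0.04114527]
scoop pan (array([ 0.7388, -0.4373]), array([103.5, 713.8]), 60.9, 357, np.float64(0.03))
handle (array([ 0.7855, -0.4512]), array([ 54.6, 628.6]), 54.5, 278, np.float64(0.0365)) [ 0.56628898 -0.29597781  0.03784084]
scoop pan (array([ 0.7261, -0.502 ]), array([ 94.5, 666.8]), 70.9, 383, np.float64(0.0293))
handle (array([ 0.5488, -0.4064]), array([77.4, 26.8]), 3.5, 310, np.float64(0.0369)) [ 0.55436825 -0.41059904  0.03514203]
  return _methods._mean(a, axis=axis, dtype=dtype,
  ret = ret.dtype.type(ret / rcount)
```

View pics/crop1.png

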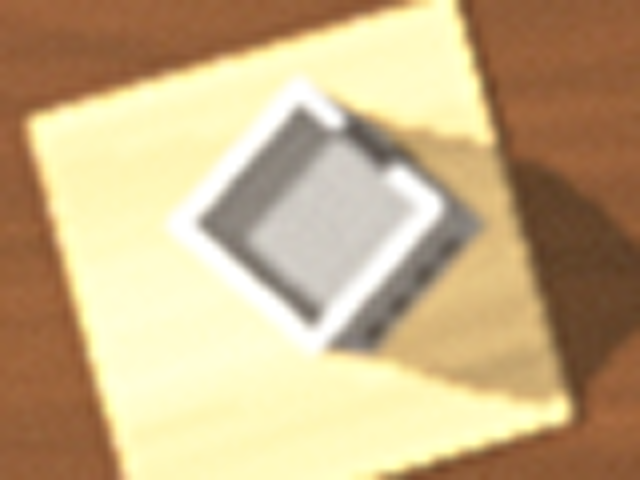

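The black strip sits on the upper-right rim edge at crop (365,135), so side 1 faces (+x,−y). The four-rivet side faces lower right at (400,290), which matches anticlockwise numbering. I'll redo the fits without the mask-shift bug.

```bash
cat >> h.py <<'E'
def rect(p):
    if len(p)<4: return None
    r=cv2.minAreaRect((p[:,:2]*1000).astype(np.float32)); return np.round(np.array(r[0])/1000,4),np.round(r[1],1),round(r[2],1),len(p),np.round(np.median(p,0),4)
def sel(D,x0,x1,y0,y1,z0,z1,col=None,k=2):
    P=D['P'];m=(P[...,0]>x0)&(P[...,0]<x1)&(P[...,1]>y0)&(P[...,1]<y1)&(P[...,2]>z0)&(P[...,2]<z1)
    if col is not None: m&=col(cv2.cvtColor(D['rgb'],cv2.COLOR_RGB2HSV).astype(int))
    n,l,s,_=cv2.connectedComponentsWithStats(m.astype(np.uint8))
    if n<2: return P[m]
    return P[l==1+np.argmax(s[1:,4])]
E
python3 - <<'E'
from h import *
T=np.load('pics/top0.npz'); S=np.load('pics/scene0.npz')
g=lambda h:(h[...,0]>55)&(h[...,0]<95)&(h[...,1]>80)
for n,D in (('top',T),('scene',S)):
    print(n)
    print('green foot',rect(sel(D,.5,.8,-.15,.08,.0,.02,g)))
    print('pad',rect(sel(D,.52,.68,-.09,.05,.0,.02,lambda h:(h[...,2]<60))))
    print('post top',rect(sel(D,.6,.8,-.1,.08,.168,.20,g)))
    print('funnel rim',rect(sel(D,.5,.75,-.2,0,.162,.18,lambda h:(h[...,1]<60))))
    print('pin',rect(sel(D,.5,.8,-.3,-.1,.185,.23)))
    print('can rim',rect(sel(D,.4,.5,.15,.3,.096,.118)))
    print('board',rect(sel(D,.3,.6,.1,.4,.0,.02,lambda h:(h[...,0]>12)&(h[...,0]<35)&(h[...,1]>40)&(h[...,2]>90))))
    print('cam housing',rect(sel(D,.5,.75,.2,.4,.12,.14)))
    print('cam foot',rect(sel(D,.5,.75,.2,.4,.0,.03,lambda h:(h[...,1]<60))))
    print('mat',rect(sel(D,.3,.75,-.55,-.05,-.01,.012,lambda h:(h[...,2]<60))))
    for c in ((.449,-.178),(.486,-.297),(.472,-.411)):
        print('scoop pan',rect(sel(D,c[0]-.09,c[0]+.09,c[1]-.055,c[1]+.055,.006,.05,lambda h:(h[...,1]<60))))
        print('handle',rect(sel(D,c[0]-.0,c[0]+.18,c[1]-.055,c[1]+.055,.018,.05,lambda h:(h[...,0]<30)&(h[...,1]>70)&(h[...,2]>130))))
E
```

```text
top
green foot (array([0.5852, 0.0064]), array([171.7,  98.5]), 1.9, 820, array([0.5881, 0.0068, 0.0046]))
pad None
post top (array([0.6281, 0.0057]), array([35.9, 40.3]), 26.4, 154, array([0.628 , 0.0074, 0.1732]))
funnel rim (array([ 0.6351, -0.1115]), array([117.5, 117.8]), 43.0, 390, array([ 0.6396, -0.1102,  0.1667]))
pin (array([ 0.6394, -0.1859]), array([13. , 11.6]), 15.5, 32, array([ 0.6371, -0.1863,  0.2119]))
can rim (array([0.4469, 0.2176]), array([67.9, 66.7]), 47.2, 183, array([0.4477, 0.2172, 0.1068]))
board (array([0.4355, 0.2339]), array([179.5, 199.3]), 16.9, 2313, array([0.419 , 0.246 , 0.0068]))
cam housing (array([0.62  , 0.3155]), array([76. , 60.8]), 1.6, 503, array([0.6246, 0.3156, 0.1279]))
cam foot (array([0.633 , 0.3165]), array([99.1, 99.4]), 2.6, 492, array([0.6221, 0.2903, 0.0075]))
mat (array([ 0.5499, -0.1933]), array([ 98.5, 167.7]), 2.2, 584, array([ 0.577 , -0.2065,  0.0025]))
scoop pan (array([ 0.4356, -0.1825]), array([114.6,  72.4]), 12.9, 494, array([ 0.4356, -0.1821,  0.0112]))
handle (array([ 0.5251, -0.1667]), array([72.3, 18.2]), 11.7, 164, 
[... 1313 characters left out ...]
 array([37. , 95.6]), 18.8, 162, array([ 0.5877, -0.2348,  0.0026]))
scoop pan (array([ 0.4331, -0.1754]), array([113.2,  83.5]), 11.3, 804, array([ 0.4426, -0.1825,  0.0214]))
handle (array([ 0.5232, -0.1686]), array([28.2, 79.8]), 89.9, 243, array([ 0.5278, -0.1694,  0.0364]))
scoop pan (array([ 0.4746, -0.2931]), array([ 62.2, 107.3]), 90.0, 871, array([ 0.4762, -0.2949,  0.0202]))
handle (array([ 0.5591, -0.2944]), array([23.4, 76.6]), 84.4, 278, array([ 0.5623, -0.2954,  0.0366]))
scoop pan (array([ 0.4552, -0.4102]), array([116.1,  71.3]), 1.0, 942, array([ 0.4647, -0.4142,  0.0203]))
handle (array([ 0.5483, -0.4104]), array([21.7, 78.3]), 87.7, 310, array([ 0.5525, -0.4111,  0.037 ]))
```

```bash
cat >> h.py <<'E'
Z=np.array([0,0,1.])
def down(a):
    "tool pointing down, closing axis y at world angle a (deg)"
    a=np.radians(a); y=np.array([np.cos(a),np.sin(a),0]); return np.stack([np.cross(y,-Z),y,-Z],1)
PIV=np.array([.629,.0068]); FY=np.radians(1.8)
PAD=PIV-.12*np.array([np.cos(FY),np.sin(FY)])
LENS=np.array([.583,.3145]); LY=1.6
CAN=np.array([.448,.217]); CYAW=137.4
def pix(c,u,v,z):
    K=c['camera_matrix']; d=np.array([(u-K[0,2])/K[0,0],-(v-K[1,2])/K[1,1],-1.])@np.array(c['orientation']).T
    o=np.array(c['xyz']); return o+d*(z-o[2])/d[2]
E
python3 - <<'E'
from h import *
T=np.load('pics/top0.npz');S=np.load('pics/scene0.npz')
c=arm.read_camera('top')
g=cv2.cvtColor(c['frame'],cv2.COLOR_RGB2HSV).astype(int)
sub=np.zeros((480,640),np.uint8); sub[215:255,280:320]=(g[215:255,280:320,2]<45)
(cx,cy),wh,a=cv2.minAreaRect(np.argwhere(sub)[:,::-1].astype(np.float32)); print('pad',pix(c,cx,cy,.008),wh,a,'vs',PAD)
for q in ((183,245),(238,230),(251,281),(196,297)): print('board corner',np.round(pix(c,*q,.008),3))
m=np.zeros((480,640),np.uint8); m[190:300,330:480]=(g[190:300,330:480,2]<60)
print('mat',[np.round(pix(c,*p,.003),3) for p in cv2.boxPoints(cv2.minAreaRect(np.argwhere(m)[:,::-1].astype(np.float32)))])
for D in (T,S):
    p=sel(D,.5,.75,.2,.4,.08,.14); print('cam x',np.percentile(p[:,0],[0,2,98,100]),'y',np.percentile(p[:,1],[0,2,98,100]))
print('q7 options')
for k in range(4):
    a0=CYAW+90*k
    r=[arm.ik([*CAN,.062],down(a0))]
    L=LENS+np.array([-.083,0])
    for cy in (180,90,0,-90): r.append(arm.ik([*L,.114],down(a0+cy+LY-CYAW)))
    print(k,[None if x is None else np.round(np.array(x)[[0,4,6]],0).tolist() for x in r])
E
```

```text
pad [1.25423606 0.89621651 0.008     ] (0.0, 0.0) 0.0 vs [0.50905921 0.00303071]
board corner [0.491 0.34  0.008]
board corner [0.53  0.179 0.008]
board corner [0.381 0.143 0.008]
board corner [0.339 0.303 0.008]
mat [array([ 0.596, -0.107,  0.003]), array([ 0.618, -0.454,  0.003]), array([ 0.396, -0.464,  0.003]), array([ 0.374, -0.121,  0.003])]
cam x [0.58063963 0.58190319 0.65502069 0.65946973] y [0.28493765 0.28575181 0.34442203 0.346803  ]
cam x [0.58302276 0.58716716 0.65965935 0.66066175] y [0.28108939 0.28410323 0.34287182 0.34600016]
q7 options
0 [[-21.0, 20.0, 89.0], [-18.0, 27.0, 122.0], [-32.0, 5.0, 52.0], [-44.0, -15.0, -20.0], [-57.0, -37.0, -89.0]]
1 [[-6.0, 47.0, 153.0], [-57.0, -37.0, -89.0], [-18.0, 27.0, 122.0], [-32.0, 5.0, 52.0], [-44.0, -15.0, -20.0]]
2 [[-41.0, -30.0, -42.0], [-44.0, -15.0, -20.0], [-57.0, -37.0, -89.0], [-18.0, 27.0, 122.0], [-32.0, 5.0, 52.0]]
3 [[-31.0, -5.0, 23.0], [-32.0, 5.0, 52.0], [-44.0, -15.0, -20.0], [-57.0, -37.0, -89.0], [-18.0, 27.0, 122.0]]
```

Run:
```python
from h import *
c=arm.read_camera('top'); g=c['frame'].max(2); print('pad px values',g[236,285:315:3])
sub=np.zeros((480,640),np.uint8); sub[215:255,280:320]=(g[215:255,280:320]<60)
(cx,cy),wh,a=cv2.minAreaRect(np.argwhere(sub)[:,::-1].astype(np.float32)); print('pad',pix(c,cx,cy,.008),wh,a,'vs',PAD)
R=down(CYAW)
arm.gripper_open()
arm.reach([*CAN,.20],R)
arm.move_straight([*CAN,.062],.12)
arm.clamp(50); o=arm.get_obs(); print('grip',o['width'],o['grasp_force'],o['contact_force'],o['tcp_pos'])
arm.move_straight([*CAN,.15],.15); o=arm.get_obs(); print('lift',o['width'],o['grasp_force'],o['contact_force'],o['time'])
shot('top','lift'); 
b=cv2.imread('pics/lift.png')[120:360,120:440]; cv2.imwrite('pics/liftc.png',cv2.resize(b,(640,480)))
```

```text
pad px values [92 67 67 62 66 65 66 64 68 99]
pad [1.25423606 0.89621651 0.008     ] (0.0, 0.0) 0.0 vs [0.50905921 0.00303071]
grip 0.7693374168293196 54.87799644470215 [-0.92238133  0.03818836  5.440226  ] [0.44837087 0.21731502 0.0627953 ]
lift 0.7652954139154111 55.68211019039154 [-0.41176612  0.01170964 -1.7268596 ] 5.7083
```

Run:
```python
from h import *
c=arm.read_camera('top'); g=c['frame'].max(2)
sub=np.zeros((480,640),np.uint8); sub[215:255,280:320]=(g[215:255,280:320]<80)
(cx,cy),wh,a=cv2.minAreaRect(np.argwhere(sub)[:,::-1].astype(np.float32)); print('pad',pix(c,cx,cy,.008),cx,cy,wh,a,'vs',PAD)
L=LENS+np.array([-.085,0])
for i,cy in enumerate((180,90,0,-90)):
    R=down(cy+LY); 
    if i==0: arm.reach([*L,.15],R); arm.move_straight([*L,.115],.1)
    else: arm.reach([*L,.115],R)
    arm.wait(1.1); o=arm.get_obs(); print(i+1,np.round(o['tcp_pos'],3),np.round(o['q'],0),round(o['width'],3),o['time'])
    for cam in ('scene','top'):
        s=shot(cam,f'show{i}{cam}')
        D=dict(P=cloud(s),rgb=s['frame']); print(cam,rect(sel(D,.42,.57,.24,.39,.15,.17)))
a=[cv2.imread(f'pics/show{i}scene.png')[130:280,340:540] for i in range(4)]
cv2.imwrite('pics/shows.png',cv2.resize(np.vstack([np.hstack(a[:2]),np.hstack(a[2:])]),(800,600)))
```

```text
pad [0.50868613 0.00383504 0.008     ] 298.27655029296875 235.6482391357422 (25.809371948242188, 26.008930206298828) 86.18592071533203 vs [0.50905921 0.00303071]
1 [0.498 0.315 0.115] [-19.  42. -26. 102.  26.  42. 123.] 0.763 7.9667
scene (array([0.4988, 0.3032]), array([ 72. , 106.5]), 65.0, 256, array([0.4896, 0.3021, 0.1576]))
top (array([0.528 , 0.2911]), array([38.8, 15.6]), 53.6, 41, array([0.5275, 0.2855, 0.1583]))
2 [0.498 0.315 0.115] [-34.  39.  -2. 103.   2.  38.  55.] 0.765 10.2583
scene (array([0.5128, 0.3093]), array([ 42.3, 101.5]), 2.1, 185, array([0.5147, 0.3255, 0.1578]))
top (array([0.4696, 0.2985]), array([21.5, 71.6]), 20.7, 64, array([0.4672, 0.2944, 0.1584]))
3 [0.498 0.315 0.115] [-50.  42.  24. 103. -25.  40. -11.] 0.769 12.5167
scene (array([0.496 , 0.3051]), array([71.8, 93.7]), 63.9, 259, array([0.4899, 0.3022, 0.158 ]))
top (array([0.4961, 0.292 ]), array([27.6, 91.8]), 88.0, 103, array([0.4983, 0.2853, 0.1589]))
4 [0.498 0.314 0.115] [-63.  49.  49. 104. -48.  50. -80.] 0.769 14.825
scene (array([0.5127, 0.308 ]), array([ 41.9, 104.9]), 2.4, 184, array([0.5142, 0.3233, 0.1583]))
top (array([0.4696, 0.3051]), array([20.7, 82.7]), 17.6, 67, array([0.4672, 0.2961, 0.1593]))
```

View pics/shows.png

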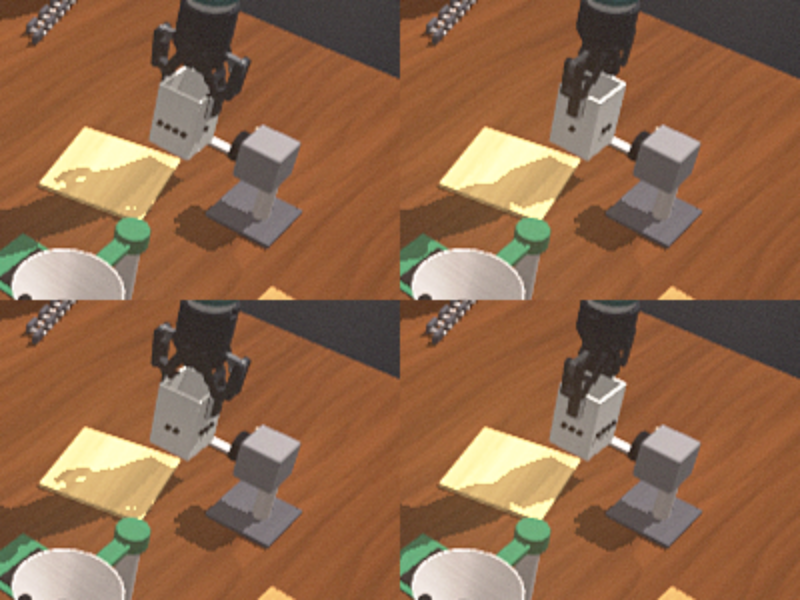

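All four sides were shown in order: the 1, 2, 3 and 4 rivet faces point at the lens in panels 1 to 4, and the rim is level at z≈0.159. Next is the pad.

Run:
```python
from h import *
P=np.array([.509,.0034]); R=down(-88.2)
L=arm.get_obs()['tcp_pos']
arm.move_straight([L[0]-.02,L[1],.22],.15)
q=arm.ik([*P,.2],R); print(np.round(q,0))
arm.reach([*P,.2],R)
arm.move_straight([*P,.08],.12); arm.move_straight([*P,.0632],.04)
o=arm.get_obs(); print(o['contact_force'],o['tcp_pos'])
arm.gripper_open(); arm.wait(.2)
arm.move_straight([*P,.22],.15)
print(arm.get_obs()['time'])
# move aside toward pin approach
A=arm.ik([.640,-.187,.26],down(0)); print(A and np.round(A,0)); A=arm.ik([.640,-.187,.26],down(180)); print(A is not None and np.round(A,0))
for th in (1.6,1.2,.8,.4,0): # pin arc feasibility
    d=np.pi+FY+th; p=PIV+.195*np.array([np.cos(d),np.sin(d)])
    for off in (90,-90):
        q=arm.ik([*p,.184],down(np.degrees(d)+off)); print(th,off,np.round(p,3),None if q is None else np.round(q,0))
```

```text
[-37.  37.  53. 112. -38.  51. -52.]
[ 0.74527523 -0.1376183  -1.24854319] [0.50886457 0.00337223 0.06289769]
20.4333Traceback (most recent call last):
  File "<stdin>", line 13, in <module>
ValueError: The truth value of an array with more than one element is ambiguous. Use a.any() or a.all()
```

Run:
```python
from h import *
for th in (1.6,1.2,.8,.4,0): # pin arc feasibility
    d=np.pi+FY+th; p=PIV+.195*np.array([np.cos(d),np.sin(d)])
    for off in (90,-90,0):
        q=arm.ik([*p,.184],down(np.degrees(d)+off)); print(th,off,np.round(p,3),None if q is None else np.round(q,0))
for cam in ('top','scene'):
    s=shot(cam,'onpad_'+cam); D=dict(P=cloud(s),rgb=s['frame'])
    print(rect(sel(D,.44,.58,-.06,.07,.096,.12)))
    print('pin',rect(sel(D,.5,.8,-.3,-.15,.185,.22)),'rim',rect(sel(D,.5,.75,-.2,0,.162,.18,lambda h:(h[...,1]<60))))
```

```text
1.6 90 [ 0.641 -0.188] [  1.  42.  22.  87. -18.  55.  33.]
1.6 -90 [ 0.641 -0.188] [ -18.   59.   71.   88.  -57.   75. -117.]
1.6 0 [ 0.641 -0.188] [-10.  48.  47.  87. -38.  61. -41.]
1.2 90 [ 0.564 -0.177] [ -3.  37.  29. 100. -23.  49.  17.]
1.2 -90 [ 0.564 -0.177] [ -22.   56.   74.  101.  -58.   71. -132.]
1.2 0 [ 0.564 -0.177] [-16.  45.  54. 100. -43.  58. -55.]
0.8 90 [ 0.498 -0.137] [-12.  33.  37. 112. -28.  44.  -1.]
0.8 -90 [ 0.498 -0.137] [ -26.   45.   66.  112.  -50.   58. -158.]
0.8 0 [ 0.498 -0.137] [-24.  43.  62. 112. -47.  55. -71.]
0.4 90 [ 0.452 -0.075] [-25.  31.  45. 120. -34.  42. -23.]
0.4 -90 [ 0.452 -0.075] [ 46.  36. -61. 118.  42.  50.  76.]
0.4 0 [ 0.452 -0.075] [-36.  43.  69. 121. -51.  54. -93.]
0 90 [0.434 0.001] [-39.  32.  53. 124. -39.  43. -48.]
0 -90 [0.434 0.001] [ 31.  30. -50. 122.  35.  43.  51.]
0 0 [0.434 0.001] [ -48.   44.   74.  124.  -54.   56. -120.]
(array([0.4887, 0.0016]), array([33.2, 67.6]), 9.7, 65, array([ 0.4783, -0.0063,  0.1065]))
pin (array([ 0.639, -0.186]), array([10.6, 13.2]), 87.0, 30, array([ 0.6376, -0.1862,  0.2118])) rim (array([ 0.6356, -0.1118]), array([117.6, 117.6]), 44.6, 382, array([ 0.6448, -0.1105,  0.1671]))
(array([0.5092, 0.0019]), array([70.5, 69.7]), 2.7, 346, array([0.51  , 0.003 , 0.1048]))
pin (array([ 0.6419, -0.1874]), array([13. , 14.1]), 7.1, 93, array([ 0.6441, -0.1905,  0.207 ])) rim (array([ 0.6366, -0.1131]), array([116.6, 119.2]), 38.9, 467, array([ 0.6176, -0.0841,  0.1673]))
```

```bash
cat >> h.py <<'E'
def pin(th,r=.195,z=.184):
    d=np.pi+FY+th; return np.array([*(PIV+r*np.array([np.cos(d),np.sin(d)])),z]),down(np.degrees(d)+90)
E
python3 - <<'E'
from h import *
th0=1.59
p,R=pin(th0,z=.28)
arm.reach(p,R)
p,R=pin(th0); arm.move_straight(p,.12); arm.clamp(25)
o=arm.get_obs(); print(o['width'],o['tcp_pos'],o['contact_force'])
for th in list(np.arange(1.4,0.05,-.2))+[.1,.03,0.]:
    p,R=pin(th); arm.move_straight(p,.12,R); o=arm.get_obs(); print(round(th,2),np.round(o['contact_force'],1),np.round(o['torque'],2),round(o['time'],1))
E
```

```text
0.15636295444828074 [ 0.63904803 -0.18799655  0.18423987] [ 0.1233096  -0.33510523  1.38032085]
1.4 [ 0.2 -0.1  2.1] [ 0.03  0.2  -0.02] 23.9
1.2 [-0.8 -0.1  2.6] [-0.05  0.21  0.09] 24.4
1.0 [-1.4 -1.4  4.5] [-0.19  0.36  0.06] 24.9
0.8 [-2.3 -1.5  6. ] [-0.27  0.48  0.02] 25.3
0.6 [-4.4 -2.   6.7] [-0.3   0.71  0.04] 25.8
0.4 [-4.3 -1.2  8.5] [-0.24  0.99  0.08] 26.3
0.2 [-6.4 -0.7 11.4] [-0.11  1.16  0.01] 26.8
0.1 [-5.6 -0.4 12.4] [-0.05  1.23 -0.06] 27.1
0.03 [-7.1  0.7 13.2] [-0.03  1.32  0.04] 27.3
0.0 [-7.1 -1.2 13.4] [-0.15  1.28  0.04] 27.6
```

Run:
```python
from h import *
for th in (-.02,-.04):
    p,R=pin(th); arm.move_straight(p,.05,R); o=arm.get_obs(); print(round(th,2),np.round(o['contact_force'],1),np.round(o['tcp_pos'],4))
arm.gripper_open(); p,R=pin(-.02,z=.27); arm.move_straight([*arm.get_obs()['tcp_pos'][:2],.27],.15)
arm.reach([.45,-.25,.35],down(90))
for cam in ('top','scene'):
    s=shot(cam,'fun_'+cam); D=dict(P=cloud(s),rgb=s['frame'])
    np.savez(f'pics/fun_{cam}.npz',**D)
    print('pin',rect(sel(D,.38,.48,-.08,.08,.185,.22)),'rim',rect(sel(D,.4,.6,-.1,.1,.162,.18,lambda h:(h[...,1]<60))))
    print('scoops',[np.round(b['centre'],3).tolist() for b in arm.boxes_of(cam,'scoop_a')], 'rollers',[np.round(b['centre'],3).tolist() for b in arm.boxes_of(cam,'roller0')])
```

```text
-0.02 [-6.3 -9.5  8.1] [0.4332 0.0009 0.1841]
-0.04 [ -5.7 -19.5   4.2] [0.4335 0.0009 0.1841]
pin (array([4.328e-01, 2.000e-04]), array([12.1, 11.2]), 87.2, 28, array([0.4333, 0.0006, 0.2137])) rim (array([0.5086, 0.0033]), array([118.7, 115.7]), 43.5, 380, array([0.5127, 0.0013, 0.1668]))
scoops [[0.734, -0.418, 0.006], [0.497, -0.615, 0.004], [0.447, -0.177, 0.007], [0.195, -0.284, 0.032], [0.444, -0.273, 0.008], [0.442, -0.442, 0.033]] rollers []
pin (array([ 0.4352, -0.0007]), array([12.1, 15. ]), 50.2, 63, array([ 0.4385, -0.0031,  0.2034])) rim (array([0.5107, 0.0027]), array([115.4, 119.6]), 42.5, 360, array([0.4892, 0.0279, 0.1673]))
scoops [[0.478, -0.413, 0.026], [0.168, -0.306, 0.022], [0.455, -0.177, 0.027], [0.493, -0.296, 0.018], [0.728, -0.417, 0.011]] rollers [[0.484, -0.402, 0.029], [0.496, -0.288, 0.024], [0.457, -0.174, 0.022]]
```

View pics/fun_scene.png

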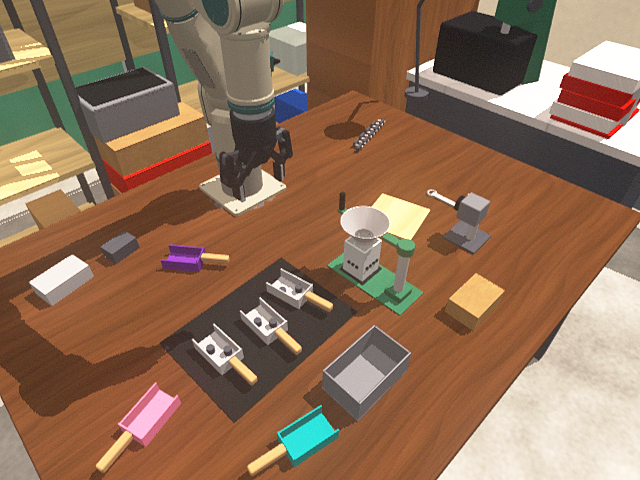

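The funnel is over the canister: mouth at about (0.509,0.003), pin at (0.434,0), rim level. All scoops are still in place. Now I'll check whether the pour is reachable.

```bash
cat >> h.py <<'E'
def spose(org,yaw,phi,off=90,zT=.009):
    "TCP pose for scoop origin org, handle direction yaw (deg), nose-down phi (deg)"
    a,f=np.radians([yaw,phi]); d=np.array([np.cos(a),np.sin(a),0]); l=np.cross(Z,d)
    x=d*np.cos(f)+Z*np.sin(f); z=-d*np.sin(f)+Z*np.cos(f)
    ty=l if off==90 else -l
    return np.array(org)+.082*x+zT*z, np.stack([np.cross(ty,-z),ty,-z],1), x
MOUTH=np.array([.5095,.003])
def ppose(yaw,phi,off=90,back=.025,zn=.182):
    a=np.radians(yaw); N=np.array([*(MOUTH+back*np.array([np.cos(a),np.sin(a)])),zn])
    _,_,x=spose([0,0,0],yaw,phi,off)
    return spose(N+.05*x,yaw,phi,off)[:2]
SC=[((.5245,-.1672),11.),((.559,-.294),1.),((.548,-.410),2.)]
E
python3 - <<'E'
from h import *
f=lambda q: None if q is None else np.round(q,0).astype(int).tolist()
for off in (90,-90):
    for c,y in SC:
        o=np.array([*(np.array(c)-.0875*np.array([np.cos(np.radians(y)),np.sin(np.radians(y))])),.003]); p,R,_=spose(o,y,0,off); print(off,y,np.round(p,3),f(arm.ik(p,R)))
    for yaw in (10,-15,-40):
        for phi in (-8,30,60): print(off,yaw,phi,np.round(ppose(yaw,phi,off)[0],3),f(arm.ik(*ppose(yaw,phi,off))))
E
```

```text
90 11.0 [ 0.519 -0.168  0.012] [39, 52, -37, 111, 55, 36, 66]
90 1.0 [ 0.554 -0.294  0.012] [49, 57, -40, 98, 50, 45, 74]
90 2.0 [ 0.543 -0.41   0.012] [57, 60, -42, 89, 49, 51, 89]
90 10 -8 [0.664 0.03  0.173] [19, 53, -50, 78, 38, 75, 66]
90 10 30 [0.642 0.026 0.256] [20, 26, -32, 116, 46, 16, 53]
90 10 60 [0.591 0.017 0.301] None
90 -15 -8 [ 0.661 -0.038  0.173] [24, 51, -45, 79, 32, 72, 51]
90 -15 30 [ 0.64  -0.032  0.256] [7, 24, -16, 116, 55, 21, 19]
90 -15 60 [ 0.59  -0.019  0.301] None
90 -40 -8 [ 0.63  -0.098  0.173] [30, 47, -41, 84, 26, 65, 35]
90 -40 30 [ 0.613 -0.084  0.256] [6, 25, -17, 115, 59, 35, -6]
90 -40 60 [ 0.573 -0.05   0.301] [-12, 27, -20, 135, 100, 64, -66]
-90 11.0 [ 0.519 -0.168  0.012] [18, 47, -4, 112, 8, 21, -72]
-90 1.0 [ 0.554 -0.294  0.012] [27, 51, -3, 99, 5, 31, -68]
-90 2.0 [ 0.543 -0.41   0.012] [37, 54, -4, 89, 5, 37, -57]
-90 10 -8 [0.664 0.03  0.173] [0, 45, -10, 79, 8, 65, -92]
-90 10 30 [0.642 0.026 0.256] [-19, 25, 23, 117, -55, 17, -31]
-90 10 60 [0.591 0.017 0.301] None
-90 -15 -8 [ 0.661 -0.038  0.173] [-27, 61, 65, 80, -52, 81, -63]
-90 -15 30 [ 0.64  -0.032  0.256] [-35, 29, 44, 117, -49, 16, -61]
-90 -15 60 [ 0.59  -0.019  0.301] None
-90 -40 -8 [ 0.63  -0.098  0.173] [-22, 59, 65, 86, -53, 79, -79]
-90 -40 30 [ 0.613 -0.084  0.256] [33, 35, -61, 114, 75, 58, 162]
-90 -40 60 [ 0.573 -0.05   0.301] [11, 36, -56, 134, 98, 85, 119]
```

```bash
cat >> h.py <<'E'
BETA=30.
def spose(org,yaw,phi,off=90,beta=None,zg=.028):
    "TCP pose for scoop origin org, handle direction yaw, scoop nose-down phi, tool leaning beta to the handle end"
    b=BETA if beta is None else beta
    ax=lambda f:(d*np.cos(f)+Z*np.sin(f), -d*np.sin(f)+Z*np.cos(f))
    a,f,t=np.radians([yaw,phi,phi-b]); d=np.array([np.cos(a),np.sin(a),0]); l=np.cross(Z,d)
    x,z=ax(f); _,tz=ax(t); ty=l if off==90 else -l
    return np.array(org)+.082*x+zg*z-.019*tz, np.stack([np.cross(ty,-tz),ty,-tz],1), x
def sorg(c,y,z=.003):
    return np.array([*(np.array(c)-.0875*np.array([np.cos(np.radians(y)),np.sin(np.radians(y))])),z])
E
python3 - <<'E'
from h import *
import h
f=lambda q: None if q is None else np.round(q,0).astype(int).tolist()
for h.BETA in (30.,):
  for off in (90,-90):
    for c,y in SC:
        print(off,y,f(arm.ik(*spose(sorg(c,y),y,0,off)[:2])))
    for yaw in (10,-15,-40,-65):
        for phi in (-8,30,60): print(off,yaw,phi,np.round(ppose(yaw,phi,off)[0],3),f(arm.ik(*ppose(yaw,phi,off))))
E
```

```text
90 11.0 [30, 64, -40, 86, 41, 78, 77]
90 1.0 [37, 68, -38, 70, 40, 86, 85]
90 2.0 [42, 71, -36, 61, 44, 90, 96]
90 10 -8 [0.655 0.029 0.176] [2, 67, -29, 43, 23, 113, 82]
90 10 30 [0.633 0.025 0.253] [25, 42, -54, 87, 36, 69, 65]
90 10 60 [0.585 0.016 0.294] [31, 19, -42, 120, 38, 18, 60]
90 -15 -8 [ 0.652 -0.035  0.176] [16, 68, -41, 44, 21, 111, 62]
90 -15 30 [ 0.631 -0.029  0.253] [27, 40, -48, 88, 31, 66, 48]
90 -15 60 [ 0.583 -0.017  0.294] [12, 17, -25, 120, 52, 25, 20]
90 -40 -8 [ 0.623 -0.092  0.176] [29, 63, -40, 57, 11, 98, 47]
90 -40 30 [ 0.605 -0.078  0.253] [30, 37, -42, 91, 27, 63, 30]
90 -40 60 [ 0.568 -0.046  0.294] [10, 20, -30, 117, 56, 42, -9]
90 -65 -8 [ 0.572 -0.131  0.176] [43, 56, -39, 76, 2, 80, 35]
90 -65 30 [ 0.562 -0.111  0.253] [32, 32, -37, 97, 22, 58, 12]
90 -65 60 [ 0.542 -0.066  0.294] [9, 23, -33, 112, 52, 59, -29]
-90 11.0 [13, 58, -7, 87, 17, 65, -83]
-90 1.0 [21, 64, -2, 70, 13, 75, -76]
-90 2.0 [28, 67, -1, 61, 15, 79, -67]
-90 10 -8 [0.655 0.029 0.176] [-4, 65, -8, 43, 8, 110, -90]
-90 10 30 [0.633 0.025 0.253] [3, 34, -13, 88, 8, 59, -92]
-90 10 60 [0.585 0.016 0.294] [-2, 16, 0, 121, -16, 14, -67]
-90 -15 -8 [ 0.652 -0.035  0.176] [-6, 67, 34, 46, -30, 112, -86]
-90 -15 30 [ 0.631 -0.029  0.253] [-33, 48, 66, 90, -46, 72, -65]
-90 -15 60 [ 0.583 -0.017  0.294] [-53, 28, 66, 122, -55, 24, -55]
-90 -40 -8 [ 0.623 -0.092  0.176] [-4, 68, 55, 59, -51, 113, -88]
-90 -40 30 [ 0.605 -0.078  0.253] [-30, 47, 66, 93, -45, 70, -85]
-90 -40 60 [ 0.568 -0.046  0.294] [31, 27, -61, 117, 67, 57, 162]
-90 -65 -8 [ 0.572 -0.131  0.176] [-3, 68, 65, 77, -61, 111, -90]
-90 -65 30 [ 0.562 -0.111  0.253] [-28, 43, 66, 99, -43, 67, -105]
-90 -65 60 [ 0.542 -0.066  0.294] [26, 31, -61, 112, 61, 72, 143]
```

```bash
cat >> h.py <<'E'
def grab(c,y):
    o=sorg(c,y); arm.gripper_open()
    p,R,_=spose(o+[0,0,.12],y,0); arm.reach(p,R)
    p,R,_=spose(o,y,0); arm.move_straight(p,.12); arm.clamp(110)
    s=arm.get_obs(); print('grab',round(s['width'],3),np.round(s['contact_force'],1),np.round(s['tcp_pos']-p,4))
    p,R,_=spose(o+[0,0,.03],y,-6); arm.move_straight(p,.08,R)
    p,R,_=spose(o+[0,0,.2],y,-6); arm.move_straight(p,.15,R)
    s=arm.get_obs(); print('up',round(s['width'],3),np.round(s['contact_force'],1),round(s['time'],1))
YP=-40
def pour():
    for phi,zn,v in ((-6,.23,.15),(8,.192,.08),(25,.185,.08),(42,.182,.05),(60,.182,.04)):
        p,R=ppose(YP,phi,zn=zn); arm.move_straight(p,v,R)
    arm.wait(.8)
E
python3 - <<'E'
from h import *
grab(*SC[0])
s=shot('scene','s1up'); cv2.imwrite('pics/s1upc.png',cv2.resize(s['frame'][100:400,150:550,::-1],(800,600)))
E
```

```text
grab 0.193 [ 0.9 -0.7  3.5] [0.0002 0.     0.0004]
up 0.192 [-0.5 -0.5 -2.3] 36.7
```

View pics/s1upc.png

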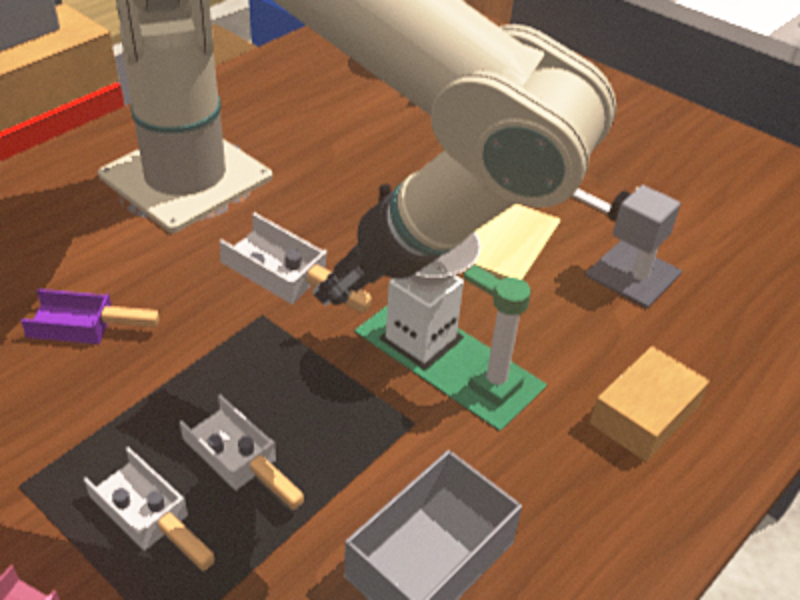

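Scoop a is held level with its two rollers at the back of the pan, crop (258,258) and (293,262). The other two scoops hold two rollers each. Pouring.

Run:
```python
from h import *
p,R=ppose(YP,-6,zn=.25)
a=arm.get_obs(); arm.move_straight(p,.15,R)
s=arm.get_obs(); print(np.round(s['contact_force'],1),np.round(s['q'],0),round(s['time'],1))
try:
    pour()
except Exception as e: print('ERR',e)
s=arm.get_obs(); print(np.round(s['contact_force'],1),np.round(s['tcp_pos'],3),np.round(s['q'],0),round(s['time'],1),round(s['width'],3))
a=shot('scene')['frame'][100:300,250:450]; b=shot('top')['frame'][120:320,220:420]
cv2.imwrite('pics/pour1.png',cv2.resize(np.hstack([a,b])[:,:,::-1],(800,400)))
```

```text
[-0.6  0.1 -2.9] [ 28.  58. -39.  55.   9. 103.  47.] 37.9
[-1.2  1.  -2.2] [ 0.568 -0.046  0.294] [  5.  19. -23. 117.  54.  40.  -7.] 41.8 0.189
```

View pics/pour1.png

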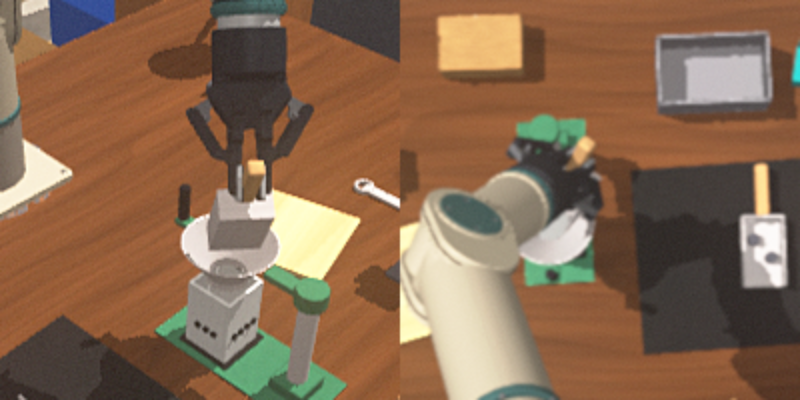

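```bash
cat >> h.py <<'E'
def back(c,y):
    o=sorg(c,y)
    for phi,zn in ((42,.19),(15,.21),(0,.25)):
        p,R=ppose(YP,phi,zn=zn); arm.move_straight(p,.15,R)
    p,R,_=spose(o+[0,0,.2],y,0); arm.move_straight(p,.2,R)
    p,R,_=spose(o+[0,0,.02],y,0); arm.move_straight(p,.15,R)
    p,R,_=spose(o+[0,0,.0005],y,0); arm.move_straight(p,.04,R)
    s=arm.get_obs(); print('down',np.round(s['contact_force'],1),np.round(s['tcp_pos']-p,4))
    arm.gripper_open(); arm.wait(.2)
    p,R,_=spose(o+[0,0,.15],y,0); arm.move_straight(p,.15,R)
def park():
    arm.reach([.42,.2,.35],down(90))
def look(n):
    park()
    for cam in ('top','scene'):
        s=shot(cam,f'{n}_{cam}'); D=dict(P=cloud(s),rgb=s['frame'])
        for i in range(3):
            r=rect(sel(D,.47,.64,SC[i][0][1]-.058,SC[i][0][1]+.058,.03,.05,lambda h:(h[...,0]<30)&(h[...,1]>70)&(h[...,2]>90)))
            print(cam,i,r)
        print('scoop',[np.round(b['centre'],3).tolist() for b in arm.boxes_of(cam,'scoop_a')], 'rollers',[np.round(b['centre'],3).tolist() for b in arm.boxes_of(cam,'roller0')])
    print('t',round(arm.get_obs()['time'],1))
E
python3 - <<'E'
from h import *
back(*SC[0]); look('r1')
s=cv2.imread('pics/r1_scene.png')[180:420,150:470]; cv2.imwrite('pics/r1c.png',cv2.resize(s,(800,600)))
E
```

```text
down [ 0.  -0.6 -1.5] [-0.0004 -0.0001 -0.0001]
top 0 (array([ 0.5251, -0.1671]), array([71.5, 18.5]), 11.5, 153, array([ 0.5229, -0.1669,  0.0363]))
top 1 (array([ 0.5588, -0.2931]), array([18.5, 73.4]), 87.2, 156, array([ 0.5572, -0.2926,  0.0371]))
top 2 (array([ 0.548 , -0.4095]), array([70.5, 19.5]), 2.2, 153, array([ 0.5477, -0.4097,  0.0362]))
scoop [[0.736, -0.418, 0.005], [0.524, 0.004, 0.161], [0.17, -0.312, 0.002], [0.445, -0.18, 0.009], [0.485, -0.298, 0.008], [0.496, -0.615, 0.005], [0.472, -0.413, 0.008], [0.511, 0.007, 0.01]] rollers [[0.525, 0.018, 0.026], [0.483, -0.295, 0.008]]
scene 0 (array([ 0.5251, -0.1679]), array([75.3, 19.3]), 10.6, 219, array([ 0.5266, -0.1697,  0.0367]))
scene 1 (array([ 0.5594, -0.2941]), array([19.6, 77.1]), 88.5, 262, array([ 0.5611, -0.2952,  0.0368]))
scene 2 (array([ 0.5482, -0.4108]), array([77.1, 18.7]), 1.0, 296, array([ 0.5517, -0.4112,  0.0371]))
scoop [[0.493, -0.298, 0.022], [0.728, -0.417, 0.011], [0.452, -0.176, 0.025], [0.479, -0.412, 0.024], [0.173, -0.306, 0.021], [0.499, -0.611, 0.014]] rollers [[0.484, -0.405, 0.027], [0.468, -0.304, 0.023], [0.494, -0.288, 0.026]]
t 50.6
```

View pics/r1c.png

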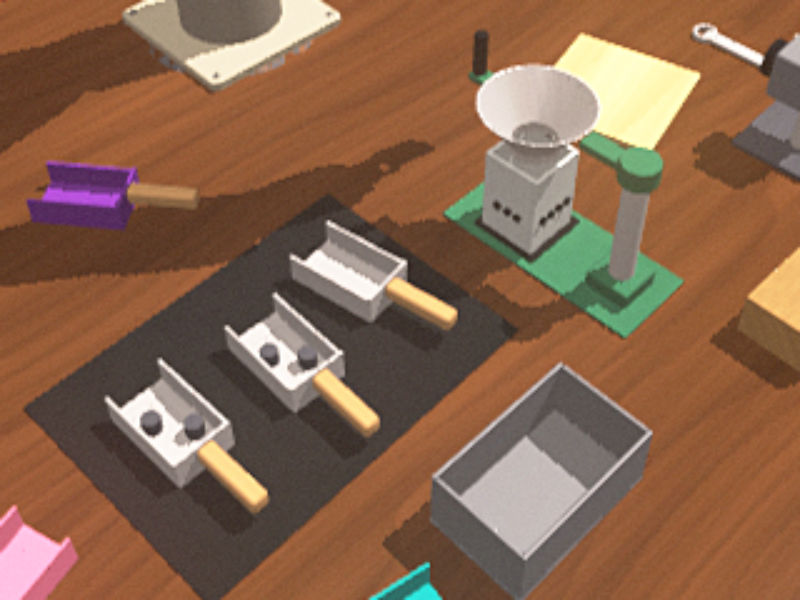

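Scoop a is back on the mat, empty and aligned. No rollers have spilled, and the top camera sees one inside the canister. Next is scoop b.

```bash
cat > run2.py <<'E'
from h import *
import sys
c=eval(sys.argv[1]); n=sys.argv[2]
grab(*c)
p,R=ppose(YP,-6,zn=.25); arm.move_straight(p,.15,R)
s=arm.get_obs(); print('before',np.round(s['contact_force'],1))
pour(); s=arm.get_obs(); print('after',np.round(s['contact_force'],1),round(s['width'],3))
back(*c); look(n)
s=cv2.imread(f'pics/{n}_scene.png')[180:420,150:470]; cv2.imwrite(f'pics/{n}c.png',cv2.resize(s,(800,600)))
E
python3 run2.py "((.559,-.2938),-1.)" r2
```

```text
grab 0.19 [0.4 0.1 2.3] [ 0.0001 -0.0001  0.0004]
up 0.191 [ 0.1  0.8 -2.4] 56.3
before [ 0.2 -0.2 -2.8]
after [-0.4  0.3 -1.8] 0.191
down [-0.3  0.5  0.1] [-0.0004  0.     -0.0001]
top 0 (array([ 0.5248, -0.1672]), array([71.7, 18.2]), 10.9, 151, array([ 0.5255, -0.1667,  0.0369]))
top 1 (array([ 0.5588, -0.2936]), array([18.2, 73.2]), 88.2, 160, array([ 0.5585, -0.2932,  0.0367]))
top 2 (array([ 0.5616, -0.3912]), array([71.2, 18.8]), 9.4, 151, array([ 0.5607, -0.3905,  0.0366]))
scoop [[0.485, -0.4, 0.005], [0.447, -0.18, 0.011], [0.484, -0.3, 0.007], [0.498, -0.614, 0.006], [0.735, -0.417, 0.006]] rollers []
scene 0 (array([ 0.5245, -0.1687]), array([77. , 21.2]), 9.9, 220, array([ 0.5274, -0.1697,  0.0368]))
scene 1 (array([ 0.5586, -0.2947]), array([20.8, 76.3]), 86.9, 260, array([ 0.5614, -0.2959,  0.0368]))
scene 2 (array([ 0.562 , -0.3925]), array([76.7, 18.9]), 7.0, 299, array([ 0.564 , -0.3933,  0.0367]))
scoop [[0.49, -0.398, 0.023], [0.452, -0.176, 0.023], [0.727, -0.414, 0.013], [0.169, -0.307, 0.02], [0.501, -0.612, 0.018], [0.487, -0.3, 0.015]] rollers [[0.498, -0.396, 0.023], [0.471, -0.421, 0.026]]
t 71.2
```

View pics/r2c.png

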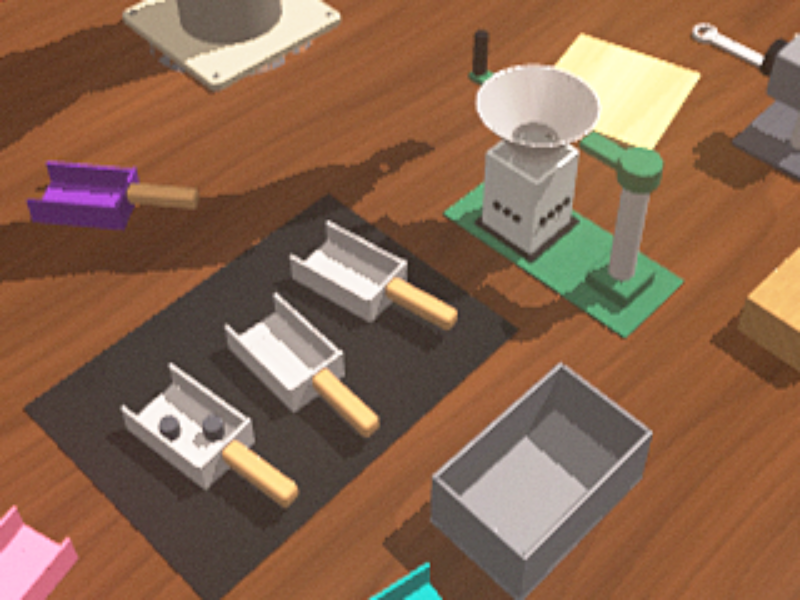

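Scoop b is empty. Scoop c was knocked to a handle centre of (0.562,−0.392) at yaw ≈8.5°, with both rollers still in it. I'll use the new pose.

```bash
python3 run2.py "((.5618,-.3915),8.7)" r3
python3 - <<'E'
from h import *
c=shot('top'); a=c['frame'][140:290,240:440]
cv2.imwrite('pics/t3.png',cv2.resize(a[:,:,::-1],(800,600),interpolation=cv2.INTER_CUBIC))
E
```

```text
grab 0.19 [1.1 0.7 3.3] [ 0.0002 -0.      0.0004]
up 0.185 [-0.4 -0.1 -4.1] 77.2
before [-0.1 -0.1 -4.3]
after [ 0.2  0.8 -2.5] 0.188
down [-1.5  0.1 -1.3] [-0.0004  0.0001 -0.0001]
top 0 (array([ 0.5253, -0.167 ]), array([71.8, 18.2]), 11.6, 145, array([ 0.5237, -0.1671,  0.0363]))
top 1 (array([ 0.5586, -0.2939]), array([17.9, 73.3]), 89.1, 156, array([ 0.5588, -0.2937,  0.0375]))
top 2 (array([ 0.5603, -0.3909]), array([70.4, 18.8]), 8.1, 150, array([ 0.5607, -0.3905,  0.0365]))
scoop [[0.167, -0.311, 0.002], [0.736, -0.418, 0.006], [0.486, -0.297, 0.007], [0.448, -0.178, 0.007], [0.496, -0.616, 0.005], [0.488, -0.404, 0.006], [0.522, 0.005, 0.158], [0.737, -0.235, 0.004]] rollers [[0.511, 0.02, 0.061]]
scene 0 (array([ 0.5251, -0.1685]), array([77.1, 19.9]), 9.8, 219, array([ 0.5264, -0.1695,  0.037 ]))
scene 1 (array([ 0.559 , -0.2946]), array([19.2, 76.9]), 87.7, 261, array([ 0.5608, -0.2961,  0.037 ]))
scene 2 (array([ 0.5614, -0.3925]), array([77. , 20.9]), 6.6, 301, array([ 0.5642, -0.393 ,  0.037 ]))
scoop [[0.487, -0.296, 0.015], [0.172, -0.305, 0.019], [0.487, -0.397, 0.018], [0.452, -0.177, 0.023], [0.728, -0.412, 0.013], [0.499, -0.61, 0.018]] rollers [[0.48, 0.413, 0.005], [0.458, 0.256, 0.006]]
t 93.4
```

View pics/r3c.png

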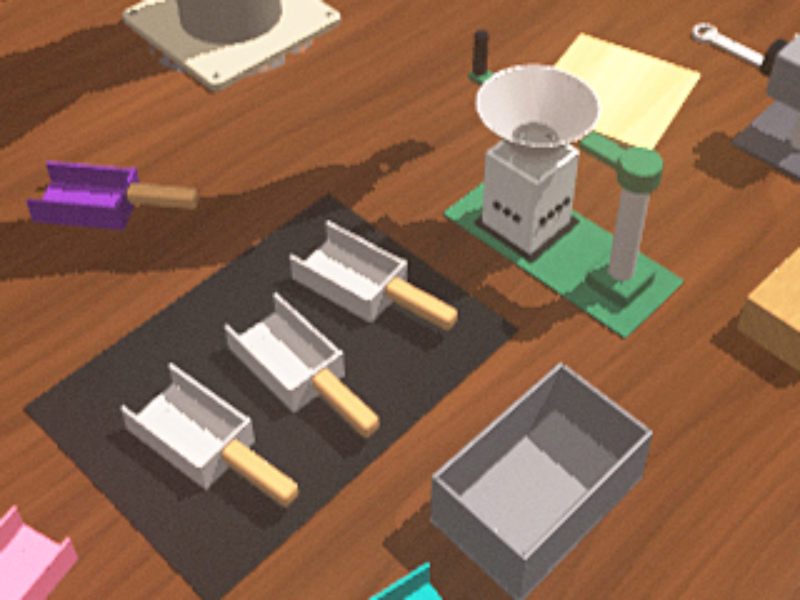

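View pics/t3.png

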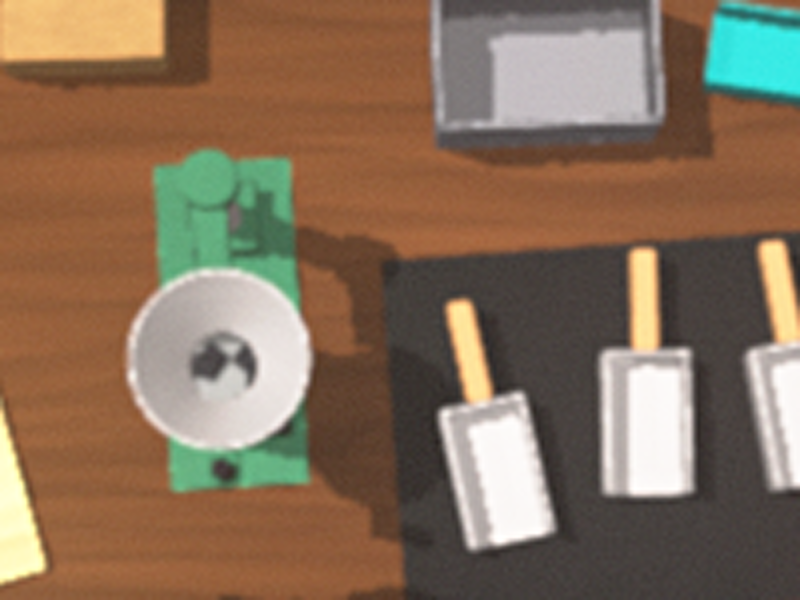

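All three scoops are empty. Rollers show through the funnel outlet at (225,365), and nothing has spilled. Now I'll swing the funnel aside.

Run:
```python
from h import *
p,R=pin(0,z=.27); arm.reach(p,R)
p,R=pin(0); arm.move_straight(p,.12); arm.clamp(25); print(arm.get_obs()['width'])
for th in list(np.arange(.1,1.5,.2)):
    p,R=pin(th); arm.move_straight(p,.12,R); o=arm.get_obs(); print(round(th,2),np.round(o['contact_force'],1))
arm.gripper_open(); arm.move_straight([*p[:2],.28],.15); 
park()
for cam in ('top','scene'):
    s=shot(cam,'end_'+cam); D=dict(P=cloud(s),rgb=s['frame'])
    print('rim',rect(sel(D,.45,.75,-.2,0,.162,.18,lambda h:(h[...,1]<60))),'can',rect(sel(D,.44,.58,-.06,.07,.096,.12)))
    print([np.round(b['centre'],3).tolist() for b in arm.boxes_of(cam,'roller0')])
print(arm.get_obs()['time'])
a=cv2.imread('pics/end_top.png')[190:290,230:363]; cv2.imwrite('pics/endc.png',cv2.resize(a,(800,600),interpolation=cv2.INTER_CUBIC))
```

```text
0.1542466665681612
0.1 [-0.1 -0.8  4.5]
0.3 [ 0.6 -0.9  5.1]
0.5 [-0.3 -1.6  4.9]
0.7 [ 0.1 -1.9  4.9]
0.9 [ 0.2 -1.9  5.5]
1.1 [ 0.3 -2.2  5.3]
1.3 [ 0.2 -2.5  4.5]
rim (array([ 0.6005, -0.109 ]), array([116.8, 117.7]), 14.3, 392, array([ 0.6077, -0.1095,  0.1668])) can (array([0.5083, 0.0019]), array([66.7, 66. ]), 1.9, 158, array([0.5089, 0.0025, 0.1076]))
[[0.513, 0.016, 0.062], [0.486, -0.401, 0.006]]
rim (array([ 0.6021, -0.1086]), array([115.1, 119.9]), 43.2, 459, array([ 0.5835, -0.0815,  0.167 ])) can (array([0.5098, 0.0027]), array([69.4, 69.2]), 3.3, 249, array([0.4937, 0.0209, 0.105 ]))
[[0.595, -0.086, 0.156]]
103.475
```

View pics/endc.png

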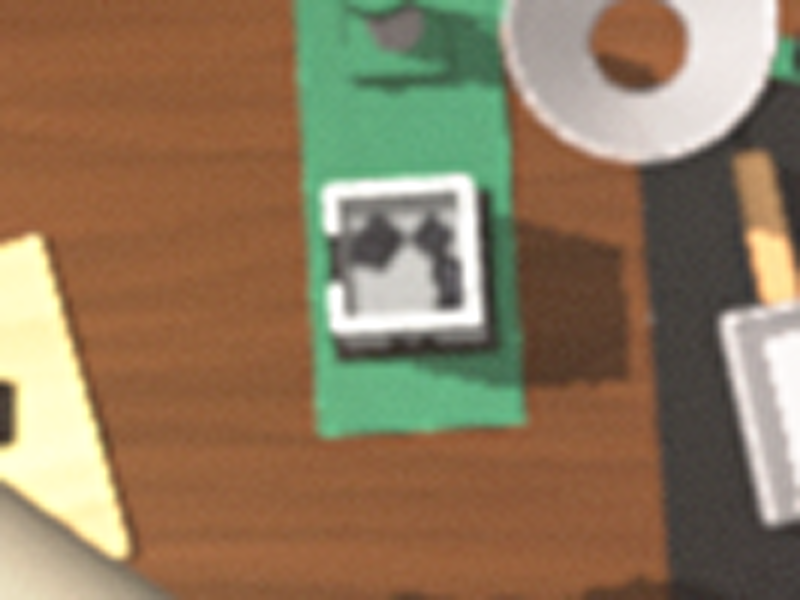

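Run:
```python
from h import *
P=np.array([.509,.0025]); R=down(-88.2); B=np.array([.436,.239])
arm.reach([*P,.2],R); arm.move_straight([*P,.0625],.12)
arm.clamp(60); arm.move_straight([*P,.1],.06); arm.move_straight([*P,.2],.15); arm.wait(.2)
o=arm.get_obs(); print('lift',np.round(o['contact_force'],2),round(o['width'],3))
RB=down(-74.); arm.move_straight([*B,.2],.15,RB); print(np.round(arm.get_obs()['q'],0))
arm.move_straight([*B,.08],.12); arm.move_straight([*B,.0627],.04)
o=arm.get_obs(); print('down',np.round(o['contact_force'],2),o['tcp_pos'])
arm.gripper_open(); arm.wait(.3); arm.move_straight([*B,.22],.12)
arm.reach([.42,-.05,.38],down(-90)); arm.wait(.5)
s=shot('top','fin'); D=dict(P=cloud(s),rgb=s['frame']); print('can',rect(sel(D,.36,.51,.16,.32,.096,.12)))
s=shot('scene','fin_s'); D=dict(P=cloud(s),rgb=s['frame']); print('can',rect(sel(D,.36,.51,.16,.32,.096,.12)), 'rim',rect(sel(D,.45,.75,-.2,0,.162,.18,lambda h:(h[...,1]<60))))
print(arm.get_obs()['time'])
```

```text
lift [ 0.38 -0.17 -4.08] 0.767
[ -19.   27.  -18.  113.   12.   42. -118.]
down [-1.82 -2.16  8.89] [0.4359776  0.2388939  0.06334213]
can (array([0.435 , 0.2383]), array([66.7, 67. ]), 16.2, 183, array([0.434 , 0.2395, 0.1069]))
can (array([0.437 , 0.2384]), array([68.9, 73.7]), 13.8, 260, array([0.4369, 0.231 , 0.1045])) rim (array([ 0.6015, -0.108 ]), array([114.9, 120. ]), 43.6, 442, array([ 0.5846, -0.0809,  0.1672]))
116.3917
```

View pics/fin_s.png

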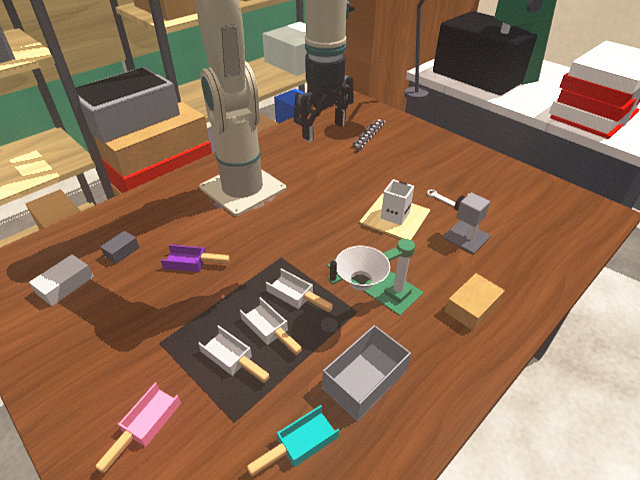

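The canister stands on the board at (397,202), the funnel is aside, the scoops are on the mat, and the bystanders haven't moved. The lift force of 4.08 N matches 0.2 kg plus six rollers (4.02 N).

```bash
python3 -c "
from plant import arm
print(arm.job_done())"
```

```text
the job is handed in; nothing more can be done
None
```

I completed every step and handed the job in at about 116 s; no verdict came back. All four sides were shown in order, the full canister stands on its board with six rollers (by lift weight), the funnel is about 1.3 rad aside, and the empty scoops are on their mat.

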